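# Roll a round bar into the V-block and butt it against the end stop

### The job

Set up the brass bar for work without gripping or lifting it: with the fingers, roll it by its side across the bench and up the ramp so that it drops into the groove of the steel V-block. Then push it lengthways along the groove with a fingertip until its end butts against the V-block's end stop, and leave it lying there. Leave the slip stone, the wax tablet and the loupe where they are.

Things in the scene. Friction and masses are not known exactly. Their poses are not given: they have to be found in the camera images.
- bar: plain round brass bar, 30 mm in diameter, 150 mm long, 0.3 to 0.55 kg, lying loose on the bench between robot and V-block, roughly parallel to the groove, 23 to 37 mm clear of the end stop's plane. Origin at its middle, on its axis; its own x axis runs along the bar, away from the end stop; y and z turn as it rolls. It rolls freely, and back down the ramp if let go there.
- vblock: smooth steel V-block with a ramp on the robot's side, fixed to the bench, 140 mm long. Origin at bench level below the bottom of the groove, half-way along it; x points away from the robot across the groove, y along it (left), z up. The back of the block is 40 mm high, x = 34 to 54 mm, with two screw heads 6 mm high. The groove's right (-y) end is open.
- lip (a point): middle of the lip between ramp and groove, 14 mm above the bench, at x = -14 mm of the V-block. The lip is 4 mm wide; on the robot's side the ramp falls from it evenly to bench level at x = -85 mm, as long as the block; on the other side is the groove. Axes as those of the V-block
- groove (a point): where the bar's axis lies, half-way along the block, when the bar is in the groove: 23 mm above the bench, x = 0, y = 0 of the V-block. The groove has flanks at 45 degrees, its bottom is 2 mm above the bench, and the near flank ends at the lip. Axes as those of the V-block
- stop_face (a point): point where the centre of the bar's end meets the end stop: y = +70 mm of the V-block, 23 mm above the bench. The stop is an upright plate at the left (+y) end of the block, 8 mm thick, 46 mm high, x = -10 to 54 mm. With the bar butted against it the bar's middle is at y = -5 mm. Axes as those of the V-block
- stone: dark slip stone, 28 x 50 x 15 mm, loose behind the V-block; origin at the centre of its underside; a bystander. Farther back stands a fixed lamp arm of brown wood; the part of it nearest the work is its elbow, at x = 0.66, y = 0, 0.28 m high: keep the wrist clear of it
- wax: beige wax tablet, 22 x 60 x 9 mm, loose to the right of the V-block; origin at the centre of its underside; a bystander. (The thin brown flexible shaft that crosses the bench near the work, and the small scraps on it, are no obstacle: things pass through them.)
- eyeglass: black loupe, 34 mm across and 34 mm high, loose to the left of the V-block; origin at the centre of its underside; a bystander. Much farther left, at x = 0.41, y = 0.48 m from the robot's base, stands a fixed, almost upright metal lamp pole over 1 m tall: keep the arm clear of it
There are look-alikes about, which are no part of the job. There is more than one size of the bar; the job needs the larger.

How it is judged (in metres and radians):
On the way, in this order (a step that is already met when the one before it is completed fails the run):
1. the bar rolls over the bench or the ramp toward the groove (turning at more than 0.5 rad/s) (x of bar in the frame of vblock between -0.11 and -0.02 m and angular speed of bar above 0.5 rad/s), for 0.06 s.
2. the bar lies in the groove, on both flanks (x of bar in the frame of vblock between -0.003 and 0.003 m and z of bar in the frame of vblock between 0.0202 and 0.0262 m and angle between the x axis of bar and the y axis of vblock, either way round below 0.04 rad), for 0.2 s.
At the end, for the whole second after the job is handed in: the bar lies at rest in the groove (axis within 3 mm of its seated place across and in height, within 0.04 rad of parallel), its end within 3 mm of the end stop (all of step 2 and y of bar in the frame of vblock between -0.008 and -0.002 m and linear speed of bar below 0.01 m/s); the robot touches nothing.
It fails at once if the bar is lifted or carried (more than 7 mm above the bench, ramp or lip) or tipped up (height (world z) of bar above 0.036 m or (height (world z) of bar above 0.022 m and x of bar in the frame of vblock below -0.085 m) or (height (world z) of bar above 0.03 m and x of bar in the frame of vblock below -0.05 m) or angle between bar's own x axis and vertical below 1.37 rad or angle between bar's own x axis and vertical above 1.77 rad).
It fails at once if the slip stone, the wax tablet or the loupe is moved by more than 20 mm (distance of any of stone, wax, eyeglass from where it was at the start of the episode above 0.02 m).
It also fails if it takes over 56 s, if anything falls off the work surface, if the arm or the gripper's body presses on something with over 40 N, if the wrist force passes 120 N, or if a joint passes its speed limit or range.

### The arm

A 6-joint arm with a two-finger parallel gripper is mounted at the origin on a cart in front of the work surface, level with it; the furniture and walls round the work are solid. World frame = base frame: x ahead of the robot, y to its left, z up, the work surface at z = 0. Lengths are in mm, angles in rad, forces in N, time in s.
With the tool pointing down it reaches from about 300 to 850 mm from the base axis. Payload 5.4 kg.
Tool frame: the origin (TCP) lies at the very end of the fingers, on their centre line; the grasp point (between the pads) lies 19 mm behind it (manip.grip_point_offset is the distance from the TCP to the grasp point, in mm); z points along the fingers, y is the direction in which the jaws open and shut (so a half turn about z gives the same grasp; the last joint's range is limited). The gripper opens to 85 mm and grips with 20 to 120 N. Pads are 22 mm wide; open, the fingers measure 114 mm over their backs; the gripper's body (76 mm by 85 mm) begins 54 mm behind the grasp point. The pads swing forward as they close: fully open they stand 13 mm farther back than shut.
Start: joints at [0.929, 0.158, 1.597, -0, 1.386, -0.21], TCP at [240.648, 522.202, 231.299] pointing down, gripper open.
Joint ranges: [-2.91, 2.91], [-0.94, 2.29], [0.18, 2.7], [-1.29, 4.43], [0.17, 2.64], [-3, 3]. Speed limits (rad/s): [2.57, 2.57, 3.14, 3.14, 3.14, 3.14].

### API

Orientations are given as a rotation vector (axis times angle).
In Python, from station import manip, optics gives the robot as it stands.
- The arm moves only by the tool send_rows, never from a script. Its argument "plan" is a list that holds one entry, the list of rows, each a list of 7 numbers: the shift along the world's x, y, z as a fraction of full scale, then the turn, a rotation vector about the world's x, y, z as a fraction of full scale, then the gripper command: -1 is shut, 1 is fully open, values between are in proportion. In form: [[[tx, ty, tz, rx, ry, rz, grip], ...]]. A call has 1 to 10 rows; each row shifts and turns the pose as measured when the row begins; what a row does not reach is not made up. Full scale, the value 1, is 0.04 m for a shift and 0.12 rad for a turn. A row lasts 1/8 s, in which the tool goes at most 62.5 mm and 10.7 degrees, less where a joint would pass 70% of its speed; a pose out of reach is approached as far as the arm can. A call with a number of a shift or a turn outside -1 to 1 is refused whole. A call with a gripper value outside its range is refused whole. The fingers move at their own pace and stop on an object; "squeeze" is the grip in N (left out, the last holds). Time passes only in rows, so rows that do not move let the fingers close. It gives the time, the measured TCP pose, the force and the opening at its end, in the units of the state.
- manip.sense(): the state, without advancing time (a new reading comes with each control period).
- optics.grab_frame(name): name is "side" or "top"; returns (picture, depth): 420x560x3 uint8, red, green, blue; 420x560 float32, mm along the optical axis (not along the pixel's ray), 0 where there is no reading.
- optics.camera_model(name): a dict with "K" (3x3 intrinsics, pixels), "xyz" and "attitude" of the camera in the world. Camera axes: x right, y down, z forward; pixel columns grow to the right and rows downward; lengths in mm; the calibration is good to about 2 mm. A picture is of the moment at which its call begins. camera_model takes no time and is no camera call.
- manip.hand_in(): hands the job in, once; it reports no verdict.
The state is a dict: "time": time; "joints": joint angles; "joint_velocities": joint speeds; "joint_efforts": joint torques, N m; "tool_pos": TCP position; "ee_rot": TCP orientation; "force": force on the tool from outside, world axes, zero at the start; "wrist_torque": the same for the moment, N m; "gripper_width": opening from 0.0 (shut) to 1.0 (fully open).
Only numpy, scipy, OpenCV 4.12 (cv2) and the standard library are available. Lean on these libraries where they do the work, as an engineer would, in place of code of your own. Each camera call takes 0.05 s, during which the arm holds its last target. There are 200 camera calls.

## Working session

There is one attempt and no reset: what is moved stays moved. The work goes in short steps, Python scripts to look and compute and a tool call to move; the robot and the scene stay as the last step left them, time stands still between calls to the robot, and variables do not carry over. Pictures are saved under pics/ and viewed, about 8 in all and at most 12, crops included, and the job is handed in when it is done.

Besides the shell and the picture viewer there is one more tool, called after "Request:" as name([rows], argument=value, ...), one row to a line, values as JSON. send_rows: Moves the arm, as the interface text tells. Shift numbers are shares of 0.04 m and turn numbers shares of 0.12 rad, none past 1 either way. Its arguments: {"type":"object","properties":{"plan":{"type":"array","items":{"type":"array","items":{"type":"array","items":{"type":"number"}}}},"squeeze":{"type":"number"}},"required":["plan"]}

```bash
mkdir -p pics; cat > h.py <<'E'
import numpy as np, cv2
from station import manip, optics
from scipy.spatial.transform import Rotation as R
def cam(n):
    m=optics.camera_model(n); a=np.array(m["attitude"],float)
    Rm=a if a.shape==(3,3) else R.from_rotvec(a).as_matrix()
    return np.array(m["K"]),np.array(m["xyz"]),Rm
def cloud(n,d):
    K,t,Rm=cam(n); v,u=np.mgrid[:d.shape[0],:d.shape[1]]
    p=np.stack([(u-K[0,2])/K[0,0]*d,(v-K[1,2])/K[1,1]*d,d],-1)
    return p@Rm.T+t
def grab(n,f):
    im,d=optics.grab_frame(n); cv2.imwrite(f"pics/{f}.png",im[:,:,::-1]); np.savez(f"{f}.npz",im=im,d=d,P=cloud(n,d)); return im,d
E
python3 - <<'E'
from h import *
for n in("top","side"):
    print(optics.camera_model(n)); grab(n,n+"0")
print(manip.sense())
E
```

```text
{'K': array([[393.66096657,   0.        , 276.24764311],
       [  0.        , 393.66096657, 209.90424545],
       [  0.        ,   0.        ,   1.        ]]), 'xyz': array([ 530.10785138, -181.78759342,  897.12558004]), 'attitude': array([-2.21872934,  2.19491262, -0.0437901 ])}
{'K': array([[490.66040264,   0.        , 272.44273076],
       [  0.        , 490.66040264, 212.37666175],
       [  0.        ,   0.        ,   1.        ]]), 'xyz': array([ 193.77446314, -760.09615052,  688.37278648]), 'attitude': array([-2.23231848,  0.64703991, -0.28008686])}
{'time': 0.1, 'joints': array([ 9.28885718e-01,  1.58994790e-01,  1.59815204e+00, -3.77605692e-05,
        1.38622944e+00, -2.10103480e-01]), 'joint_velocities': array([ 0.00087861, -0.00250623, -0.00372194, -0.00051924,  0.00040945,
        0.00086417]), 'joint_efforts': array([ 6.61614504e-04, -3.96985817e+01, -3.32339466e+01, -2.43608829e-04,
        4.10659253e-03, -1.77177935e-05]), 'tool_pos': array([240.32648388, 521.73867814, 230.38754727]), 'ee_rot': array([-6.72862149e-01, -3.06796937e+00,  2.57480387e-03]), 'force': array([-0.27211098,  0.66888818, -0.38369823]), 'wrist_torque': array([ 0.00958057, -0.00253449,  0.01581484]), 'gripper_width': 1.0027626026704313}
```

```bash
ls; ls pics
```

```text
h.py
pics
side0.npz
top0.npz
side0.png
top0.png
```

View pics/top0.png

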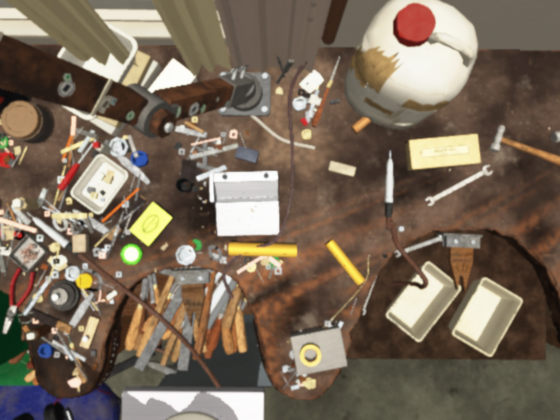

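View pics/side0.png

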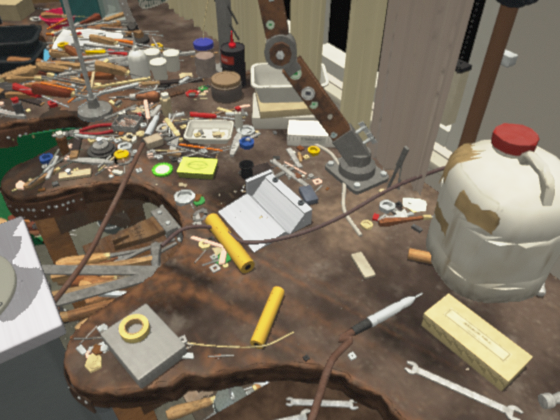

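```bash
python3 - <<'E'
from h import *
z=np.load("top0.npz");P=z["P"];im=z["im"]
for c in[185,200,205,209,212,214,217,230,245,260,275,280,284]:
    print(c,[tuple(P[r,c].round().astype(int)) for r in (172,177,181,185,195,205,215,225,232)])
print("bar")
for c in[230,240,255,270,285,295]:
    print(c,[tuple(P[r,c].round().astype(int)) for r in range(238,262,2)])
hsv=cv2.cvtColor(im,cv2.COLOR_RGB2HSV)
m=((hsv[...,0]>15)&(hsv[...,0]<32)&(hsv[...,1]>150)&(hsv[...,2]>80)).astype(np.uint8)
m[:,:215]=0;m[:, 310:]=0;m[:236]=0;m[262:]=0
n,l,s,ce=cv2.connectedComponentsWithStats(m);i=1+s[1:,4].argmax();print(s[i])
q=P[(l==i)]; print("bar raw",q.mean(0),q.min(0),q.max(0))
q=q[q[:,2]>24];print(np.percentile(q,[0,2,50,98,100],axis=0));print(cv2.fitLine(q[:,:2].astype(np.float32),cv2.DIST_HUBER,0,.01,.01).ravel())
cv2.imwrite("pics/c1.png",cv2.resize(im[140:280,160:360,::-1],None,fx=4,fy=4,interpolation=cv2.INTER_CUBIC))
E
```

```text
185 [(np.int64(644), np.int64(20), np.int64(13)), (np.int64(630), np.int64(15), np.int64(35)), (np.int64(625), np.int64(23), np.int64(0)), (np.int64(615), np.int64(21), np.int64(8)), (np.int64(593), np.int64(22), np.int64(-2)), (np.int64(570), np.int64(22), np.int64(-2)), (np.int64(547), np.int64(21), np.int64(-1)), (np.int64(524), np.int64(21), np.int64(-2)), (np.int64(508), np.int64(20), np.int64(-1))]
200 [(np.int64(645), np.int64(-12), np.int64(4)), (np.int64(633), np.int64(-13), np.int64(6)), (np.int64(625), np.int64(-11), np.int64(-3)), (np.int64(616), np.int64(-12), np.int64(-2)), (np.int64(593), np.int64(-13), np.int64(2)), (np.int64(570), np.int64(-12), np.int64(-2)), (np.int64(547), np.int64(-13), np.int64(0)), (np.int64(525), np.int64(-13), np.int64(-1)), (np.int64(509), np.int64(-13), np.int64(-2))]
205 [(np.int64(646), np.int64(-22), np.int64(-2)), (np.int64(634), np.int64(-23), np.int64(0)), (np.int64(625), np.int64(-23), np.int64(1)), (np.int64(616), np.int64(-23), np.int64(-1)), (np.int64(593), np.int64(-24), np.int64(-1)), (np.int64(570), np.int64(-24), np.int64(2)),
[... 7474 characters left out ...]
29), np.int64(30)), (np.int64(468), np.int64(-229), np.int64(28)), (np.int64(463), np.int64(-229), np.int64(28)), (np.int64(458), np.int64(-229), np.int64(21)), (np.int64(452), np.int64(-230), np.int64(0)), (np.int64(447), np.int64(-230), np.int64(-2))]
[228 242  69  16 864]
bar raw [ 472.90179175 -156.31741145   27.64875559] [ 453.91566977 -231.200429     -4.00781398] [530.10785138 -77.58563196 897.12558004]
[[ 460.26549382 -230.96948498   24.01994136]
 [ 460.95011673 -228.6755782    24.29554709]
 [ 473.36206456 -158.22343616   28.14040242]
 [ 484.26087122  -85.43543678   32.21101248]
 [ 530.10785138  -83.01632353  897.12558004]]
[ 2.8245581e-02  9.9960101e-01  4.7326669e+02 -1.5919185e+02]
```

View pics/c1.png

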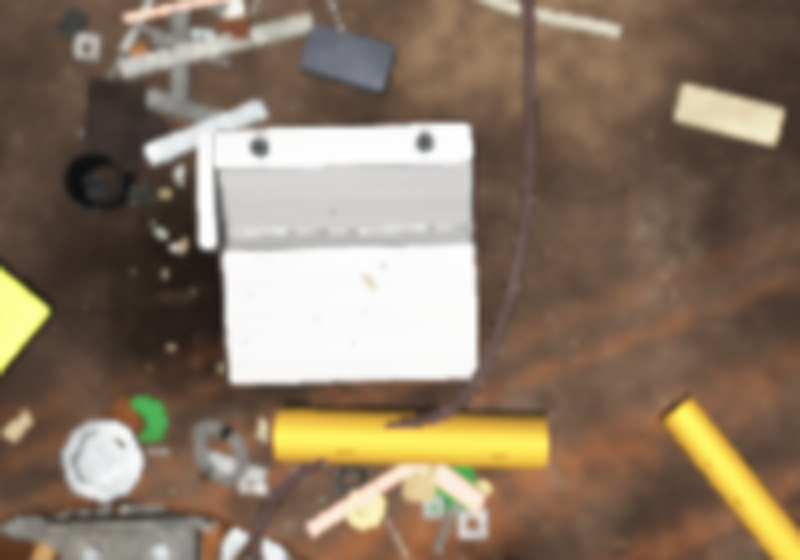

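```bash
cat >> h.py <<'E'
from scipy.optimize import least_squares
PX=[-300,-85,-16,-12,0,26,34,34.01,54,54.01,300]  # V profile, flanks at 45deg
def prof(x): return np.interp(x,[-85,-16,-12,0,34,34.5,54,54.5],[0,14,14,2,36,40,40,0])
def fitblock(P):
    q=P.reshape(-1,3); q=q[(q[:,0]>470)&(q[:,0]<630)&(q[:,1]>-180)&(q[:,1]<-62)&(abs(q[:,2])<60)]
    def f(p):
        c,s=np.cos(p[2]),np.sin(p[2]); x=(q[:,0]-p[0])*c+(q[:,1]+125)*s
        m=(x>-80)&(x<33)
        return np.where(m,q[:,2]-p[3]-prof(x),0)
    return least_squares(f,[593,0,.03,0],loss='soft_l1',diff_step=1e-3)
E
python3 - <<'E'
from h import *
for n in("top","side"):
    P=np.load(n+"0.npz")["P"]; r=fitblock(P); p=r.x
    print(n,p,r.cost)
    # y extents: ridge of stop & block right end, in local coords rotated about (p0,-125)
    c,s=np.cos(p[2]),np.sin(p[2]); q=P.reshape(-1,3); d=q-[p[0],-125,0]
    x=d[:,0]*c+d[:,1]*s; y=-d[:,0]*s+d[:,1]*c; z=q[:,2]
    m=(x>36)&(x<52)&(z>33)&(z<50)&(abs(y)<110); print(" block back y",np.percentile(y[m],[0,1,99,100]))
    m=(x>-8)&(x<20)&(z>42)&(z<50)&(abs(y)<110); print(" stop top y",np.percentile(y[m],[0,2,50,98,100]))
    m=(x>-40)&(x<-16)&(z>5)&(z<18)&(abs(y)<110); print(" ramp y",np.percentile(y[m],[0,1,99,100]))
    m=(abs(x+105)<45)&(z>20)&(z<34)&(y>-125)&(y<60);b=np.c_[x,y][m];print(" bar loc",np.median(b,0),np.percentile(b,[0,1,99,100],axis=0).tolist(),cv2.fitLine(b.astype(np.float32),cv2.DIST_HUBER,0,.01,.01).ravel(),"z",np.percentile(z[m],95))
E
```

```text
top [ 5.90092426e+02 -4.81283008e-05  4.06185612e-02  4.92318143e-02] 1993.9041391538487
 block back y [-64.15164825 -63.81866771  81.31734425  81.99934575]
 stop top y [75.5456035  75.56821097 79.44193592 82.74119176 83.10134516]
 ramp y [-96.38138625 -64.25217589  73.56372614  75.32551005]
 bar loc [-116.41441242  -34.63368903] [[-138.60712487129715, -101.64764019174847], [-134.63850844842804, -100.73296005824068], [-66.40399179009472, 46.27393079232609], [-60.021393312951794, 58.212647156344985]] [ 1.36563862e-02  9.99906719e-01 -1.16375145e+02 -2.65775681e+01] z 31.254742184315518
side [5.87768754e+02 9.72027178e-03 3.85721624e-02 3.10886304e-03] 1870.914293731773
 block back y [-65.78581722 -65.15711312  81.04752814  84.56591902]
 stop top y [73.50651835 74.2747935  78.20527116 84.23459114 84.81037926]
 ramp y [-65.19344499 -63.6098775   74.84640344  91.07614847]
 bar loc [-120.26713324  -43.91749763] [[-146.33515457253353, -102.44864445042393], [-136.22447910638738, -101.568706572058], [-63.90018359237974, 46.16168917874751], [-60.476987133873976, 50.302299886346326]] [ 1.9295958e-03  9.9999815e-01 -1.2018209e+02 -3.1974844e+01] z 30.831365448560973
```

Request:
send_rows([
  [[0,-1,0,0,0,0.5,0],[0.3,-1,0,0,0,0.5,0],[0.3,-1,0,0,0,0.5,0],[0.3,-1,0,0,0,0.5,0],[0.3,-1,0,0,0,0.5,0],[0.3,-1,0,0,0,0.5,0],[0.3,-1,0,0,0,0.5,0],[0.3,-1,0,0,0,0.4,0],[0.3,-1,0,0,0,0,0],[0.3,-1,0,0,0,0,0]],
])

```text
time: 1.35
tool_pos: [346.7, 110.1, 225.8]
ee_rot: [0.092, -3.137, 0.01]
force: [0.1, -0.3, -0.1]
gripper_width: 0.502
```

Request:
send_rows([
  [[0.3,-1,-0.5,0,0,-0.16,0],[0.3,-1,-0.5,0,0,0,0],[0.3,-1,-0.5,0,0,0,0],[0.3,-1,-0.5,0,0,0,0],[0.3,-1,-0.5,0,0,0,0],[0.3,-1,-0.5,0,0,0,0],[0.2,-0.7,-0.5,0,0,0,0],[0,0,-0.5,0,0,0,0],[0,0,0,0,0,0,0]],
])

```text
time: 2.48
tool_pos: [427.0, -169.1, 59.6]
ee_rot: [0.051, -3.14, 0.006]
force: [-0.6, 0.9, 0.3]
gripper_width: 0.499
```

```bash
python3 - <<'E'
from h import *
s=manip.sense();print(s["tool_pos"],s["ee_rot"],s["joints"],s["force"])
im,d=grab("side","side1")
cv2.imwrite("pics/s1.png",cv2.resize(im[130:300,130:350,::-1],None,fx=3.5,fy=3.5,interpolation=cv2.INTER_CUBIC))
E
```

```text
[ 427.0353586  -169.14805604   59.57261519] [ 0.05112822 -3.13957089  0.00633385] [-0.638365    0.0779592   2.05627108 -0.00494076  1.00617996 -2.23908735] [-0.59645885  0.90485093  0.29526655]
```

View pics/s1.png

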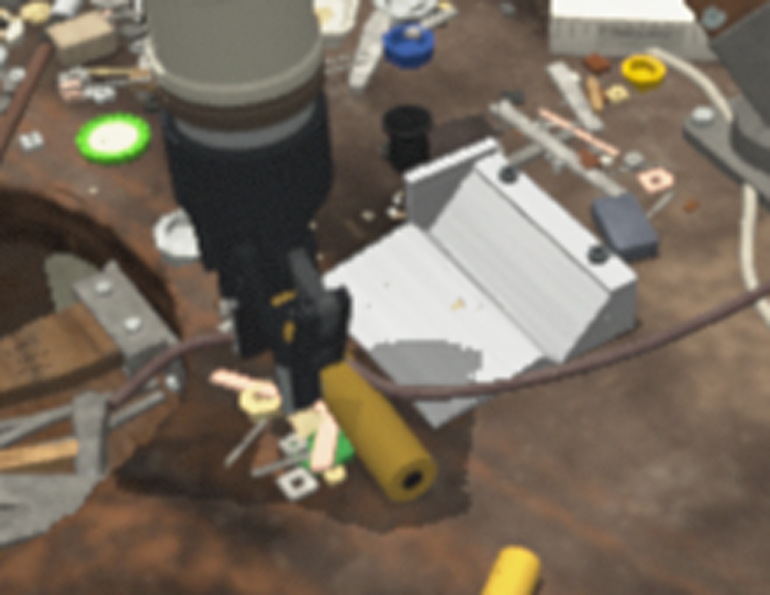

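```bash
python3 - <<'E'
from h import *
P=np.load("side1.npz")["P"]
q=P.reshape(-1,3); m=(abs(q[:,0]-427)<30)&(abs(q[:,1]+169)<70)&(q[:,2]>45)&(q[:,2]<90);q=q[m]
for a in range(46,90,4):
    k=q[(q[:,2]>=a)&(q[:,2]<a+4)]
    if len(k): print(a,len(k),k.min(0).round(),k.max(0).round(),np.median(k,0).round())
E
```

```text
58 4 [ 422. -198.   60.] [ 429. -148.   62.] [ 424. -173.   61.]
62 16 [ 416. -200.   62.] [ 439. -148.   66.] [ 424. -149.   65.]
66 35 [ 415. -204.   66.] [ 440. -145.   70.] [ 422. -150.   68.]
70 27 [ 415. -206.   70.] [ 439. -147.   74.] [ 422. -197.   72.]
74 40 [ 415. -206.   74.] [ 434. -144.   78.] [ 422. -192.   76.]
78 33 [ 417. -207.   78.] [ 434. -148.   82.] [ 423. -200.   80.]
82 31 [ 415. -207.   82.] [ 434. -146.   86.] [ 424. -198.   84.]
86 36 [ 415. -207.   86.] [ 435. -142.   90.] [ 421. -198.   88.]
```

Request:
send_rows([
  [[0,0.2,-0.7,0,0,-0.05,0],[0,0.05,-0.55,0,0,0,0],[0,0,0,0,0,0,0]],
])

```text
time: 2.9
tool_pos: [430.4, -160.1, 13.3]
ee_rot: [-0.045, 3.135, -0.015]
force: [-0.2, 0.0, 0.9]
gripper_width: 0.498
```

Request:
send_rows([
  [[0.15,0,-0.18,0,0,0.1,0],[0.2,0,-0.02,0,0,0,0],[0.2,0.01,0,0,0,0,0],[0.2,0.01,0,0,0,0,0],[0.2,0.01,0,0,0,0,0]],
])

```text
time: 3.52
tool_pos: [473.7, -160.4, 8.8]
ee_rot: [-0.065, 3.129, -0.021]
force: [-0.2, -0.0, 0.9]
gripper_width: 0.502
```

Request:
send_rows([
  [[0.18,0.01,-0.06,0,0,0,0],[0.18,0.01,-0.02,0,0,0,0],[0.18,0.01,0.02,0,0,0,0],[0.18,0.01,0.03,0,0,0,0],[0.18,0.01,0.03,0,0,0,0]],
])

```text
time: 4.15
tool_pos: [510.3, -157.6, 7.9]
ee_rot: [-0.067, 3.134, -0.019]
force: [-4.0, 0.3, 1.2]
gripper_width: 0.498
```

```bash
cat >> h.py <<'E'
def tcp():
    s=manip.sense(); T=R.from_rotvec(s["ee_rot"]).as_matrix(); d=s["tool_pos"]-[588.8,-120,0]; c,n=np.cos(.04),np.sin(.04)
    print("t",s["time"],"tcp local",(d[0]*c+d[1]*n).round(1),(-d[0]*n+d[1]*c).round(1),d[2].round(1),"yaw",np.arctan2(-T[0,1],T[1,1]).round(3),"F",s["force"].round(1),"tilt",T[:2,2].round(3))
def bar(f):
    im,d=grab("top",f); P=cloud("top",d); hsv=cv2.cvtColor(im,cv2.COLOR_RGB2HSV)
    q=P-[588.8,-120,0]; c,n=np.cos(.04),np.sin(.04); L=np.stack([q[...,0]*c+q[...,1]*n,-q[...,0]*n+q[...,1]*c,q[...,2]],-1)
    m=(hsv[...,0]>15)&(hsv[...,0]<32)&(hsv[...,1]>130)&(hsv[...,2]>50)&(L[...,0]>-130)&(L[...,0]<25)&(abs(L[...,1])<130)&(L[...,2]>15)&(L[...,2]<60)
    b=L[m]; 
    for lo in range(-125,80,25):
        k=b[(b[:,1]>=lo)&(b[:,1]<lo+25)]
        if len(k): print(lo,len(k),"x",k[:,0].min().round(),k[:,0].max().round(),"y",k[:,1].min().round(),k[:,1].max().round(),"z",np.percentile(k[:,2],90).round())
    return im
E
python3 - <<'E'
from h import *
tcp(); bar("t2")
E
```

```text
t 4.15 tcp local -80.0 -34.5 7.9 yaw 0.043 F [-4.   0.3  1.2] tilt [ 0.007 -0.012]
-125 50 x -66.0 -37.0 y -108.0 -101.0 z 37.0
-100 119 x -64.0 -37.0 y -100.0 -75.0 z 38.0
-75 28 x -50.0 -39.0 y -75.0 -58.0 z 36.0
```

Request:
send_rows([
  [[0.16,0.01,0.05,0,0,0,0],[0.16,0.01,0.05,0,0,0,0],[0.16,0.01,0.05,0,0,0,0],[0.15,0.01,0.05,0,0,0,0],[0.14,0.01,0.04,0,0,0,0],[0.12,0.01,0.03,0,0,0,0],[0,0,0,0,0,0,0]],
])

```text
time: 5.08
tool_pos: [551.1, -155.6, 20.6]
ee_rot: [-0.066, 3.129, -0.021]
force: [-0.0, -0.8, 0.5]
gripper_width: 0.501
```

```bash
python3 - <<'E'
from h import *
tcp(); bar("t3")
E
```

```text
t 5.075 tcp local -39.1 -34.1 20.6 yaw 0.042 F [-0.  -0.8  0.5] tilt [ 0.012 -0.013]
-125 30 x -9.0 11.0 y -107.0 -100.0 z 43.0
-100 58 x -7.0 12.0 y -99.0 -77.0 z 41.0
-75 1 x 9.0 9.0 y -75.0 -75.0 z 35.0
```

Request:
send_rows([
  [[-0.4,0,0.2,0,0,0,0],[-0.2,0,0.8,0,0,0,-1],[0,-0.5,0.8,0,0,0,-1],[0.5,-1,0,0,0,0,-1],[0.7,-0.9,0,0,0,0,-1],[0.3,-0.35,0,0,0,0,-1],[0,0,0,0,0,0,-1]],
])

```text
time: 6.0
tool_pos: [587.5, -268.4, 94.8]
ee_rot: [-0.065, 3.126, -0.022]
force: [-0.4, 1.1, 0.7]
gripper_width: 0.001
```

```bash
python3 - <<'E'
from h import *
tcp(); im=bar("t4")
im2,_=grab("side","side4")
a=cv2.resize(im[140:280,160:360,::-1],(560,392));b=cv2.resize(im2[130:330,150:350,::-1],(392,392))[:, :]
cv2.imwrite("pics/m4.png",cv2.resize(np.hstack([a,b]),(800,330)))
E
```

```text
t 6.0 tcp local -7.3 -148.2 94.8 yaw 0.042 F [-0.4  1.1  0.7] tilt [ 0.015 -0.014]
-125 4 x -13.0 -11.0 y -105.0 -101.0 z 31.0
-100 4 x -15.0 -11.0 y -98.0 -96.0 z 30.0
-75 40 x -5.0 12.0 y -64.0 -50.0 z 39.0
-50 124 x -13.0 11.0 y -50.0 -26.0 z 39.0
-25 127 x -13.0 12.0 y -24.0 -0.0 z 39.0
0 142 x -12.0 13.0 y 0.0 25.0 z 38.0
25 93 x -12.0 13.0 y 25.0 42.0 z 39.0
```

View pics/m4.png

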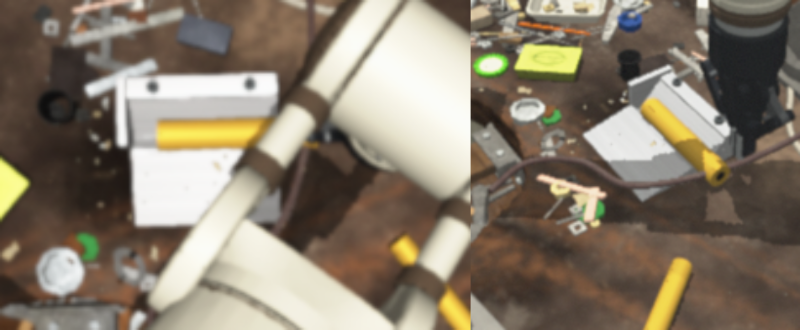

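Request:
send_rows([
  [[0.2,0,-0.9,0,0,0,-1],[0,0,-0.8,0,0,0,-1],[0,0,-0.2,0,0,0,-1],[0,0,0,0,0,0,-1]],
])

```text
time: 6.6
tool_pos: [593.7, -263.5, 18.3]
ee_rot: [-0.071, 3.127, -0.02]
force: [0.2, -1.0, 0.1]
gripper_width: 0.001
```

```bash
python3 - <<'E'
from h import *
tcp()
im,d=grab("side","side5");P=cloud("side",d)-[588.8,-120,0]
c,n=np.cos(.04),np.sin(.04); x=P[...,0]*c+P[...,1]*n;y=-P[...,0]*n+P[...,1]*c;z=P[...,2]
m=(abs(x)<30)&(y<-110)&(y>-190)&(z>14)&(z<45)
print(x[m].min(),x[m].max(),y[m].min(),y[m].max(),z[m].min())
E
```

```text
t 6.6 tcp local -0.9 -143.6 18.3 yaw 0.045 F [ 0.2 -1.   0.1] tilt [ 0.014 -0.012]
-13.208530641172604 6.105264110511797 -160.11257933620362 -128.65756959140822 17.718270936460613
```

Request:
send_rows([
  [[-0.01,0.2,-0.1,0,0,0,-1],[-0.01,0.2,-0.05,0,0,0,-1],[-0.01,0.15,0,0,0,0,-1],[-0.01,0.12,0,0,0,0,-1],[-0.01,0.12,0,0,0,0,-1],[0,0.12,0,0,0,0,-1],[-0.01,0.1,0,0,0,0,-1]],
])

```text
time: 7.52
tool_pos: [593.5, -222.5, 16.3]
ee_rot: [-0.071, 3.121, -0.028]
force: [1.1, -1.8, -0.5]
gripper_width: 0.0
```

```bash
python3 - <<'E'
from h import *
tcp(); bar("t6")
E
```

```text
t 7.525 tcp local 0.6 -102.6 16.3 yaw 0.045 F [ 1.1 -1.8 -0.5] tilt [ 0.02  -0.018]
-75 9 x -12.0 -9.0 y -61.0 -52.0 z 34.0
-50 58 x -13.0 4.0 y -50.0 -25.0 z 38.0
-25 4 x -13.0 -9.0 y -24.0 -21.0 z 34.0
0 77 x -10.0 13.0 y 4.0 25.0 z 39.0
25 131 x -13.0 13.0 y 26.0 49.0 z 38.0
50 43 x -11.0 11.0 y 50.0 58.0 z 39.0
```

Request:
send_rows([
  [[-0.02,0.08,-0.02,0,0,0,-1],[-0.01,0.08,0,0,0,0,-1],[-0.01,0.06,0,0,0,0,-1]],
])

```text
time: 7.95
tool_pos: [592.5, -213.3, 16.0]
ee_rot: [-0.071, 3.12, -0.029]
force: [0.8, -1.3, 0.5]
gripper_width: 0.001
```

Request:
send_rows([
  [[-0.01,0.05,0,0,0,0,-1],[0,0.05,0,0,0,0,-1]],
])

```text
time: 8.2
tool_pos: [592.3, -211.1, 16.4]
ee_rot: [-0.072, 3.118, -0.036]
force: [0.5, -11.7, -2.1]
gripper_width: -0.003
```

Request:
send_rows([
  [[0,0.05,0,0,0,0,-1]],
])

```text
time: 8.32
tool_pos: [592.5, -211.2, 16.7]
ee_rot: [-0.072, 3.117, -0.042]
force: [0.0, -8.5, -2.5]
gripper_width: -0.0
```

Request:
send_rows([
  [[0,-0.3,0,0,0,0,-1],[0,-0.7,0,0,0,0,-1],[0,-0.5,0.7,0,0,0,-1],[0,-0.5,0.8,0,0,0,-1],[0,0,0,0,0,0,-1]],
])

```text
time: 8.95
tool_pos: [590.2, -292.1, 76.1]
ee_rot: [-0.072, 3.122, -0.031]
force: [0.7, -0.1, 0.0]
gripper_width: -0.003
```

```bash
python3 - <<'E'
from h import *
tcp(); im=bar("t7")
im2,_=grab("side","side7")
a=cv2.resize(im[140:280,160:360,::-1],(560,392));b=cv2.resize(im2[130:330,150:350,::-1],(392,392))
cv2.imwrite("pics/m7.png",cv2.resize(np.hstack([a,b]),(800,330)))
E
```

```text
t 8.95 tcp local -5.5 -172.0 76.1 yaw 0.046 F [ 0.7 -0.1  0. ] tilt [ 0.019 -0.02 ]
-100 22 x -10.0 14.0 y -79.0 -76.0 z 39.0
-75 142 x -12.0 14.0 y -75.0 -50.0 z 39.0
-50 123 x -12.0 11.0 y -50.0 -26.0 z 39.0
-25 127 x -12.0 12.0 y -24.0 -0.0 z 39.0
0 141 x -12.0 13.0 y 0.0 25.0 z 39.0
25 128 x -12.0 13.0 y 25.0 50.0 z 39.0
50 101 x -13.0 12.0 y 50.0 69.0 z 39.0
```

View pics/m7.png

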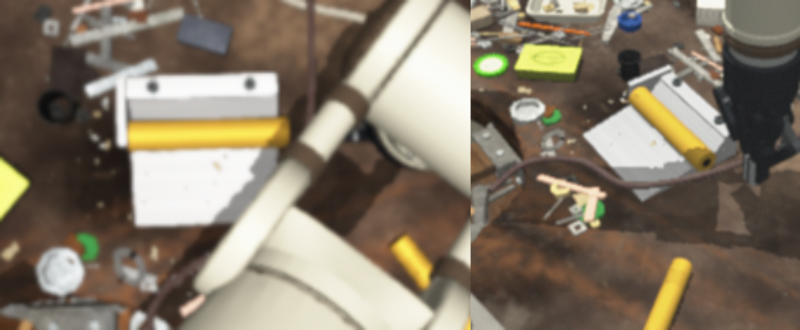

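The bar lies in the groove and its left end touches the stop plate (left view, about (130,135)). The tool is clear of it, so I'm handing in.

```bash
python3 -c "
from station import manip
print(manip.hand_in())"
```

```text
the job is handed in; nothing more can be done
None
```

The job is handed in, at about 9 s on the robot's clock (limit 56 s). The brass bar lies in the V-block's groove, butted against the end stop. The hand-in gives no verdict, so this rests on my own checks.

**What I did:** I rolled the bar with both half-open fingertips across the bench, up the ramp and over the lip, and it dropped into the groove. I then pushed it lengthways with the shut fingers until the force rose to about 12 N and the tool stopped moving. After that I backed the tool off and raised it.

**Last checks:**
- **Across the groove:** the visible bar surface spans about -12 to +13 mm of the groove's centre, evenly along its length, so it lies parallel.
- **Height:** its top reads 39 mm against an expected 38 mm, which is within the depth camera's noise.
- **Along the groove:** its ends read +69 and -79 mm, against +70 and -80 mm when butted.
- **Tool:** it is about 75 mm clear of the bar's end and the force is near zero.

**Bystanders:** the stone and the loupe look untouched in the pictures. The arm hid the wax tablet in the last views, so I did not re-check it; the tool never went near it.

No check failed. The top and side cameras disagreed by about 2 mm on the V-block's position, which is within their calibration.

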